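# Feed an offcut through the spring flap of the scrap bin

### The job

A flat pine offcut lies across the slotted loading ledge of the plywood scrap bin, next to the bin's self-closing flap. With the gripper straddling the offcut, push the flap well down with one finger and hold it there while the other finger pushes the offcut along the ledge until it drops into the bin; keep the flap down until it has dropped, then come away so that the flap springs shut. Only push: do not pinch or lift the offcut, and leave the other things on the bench where they are.

Things in the scene. Friction and masses are not known exactly. Their poses are not given: they have to be found in the camera images.
- bin: Plywood bin fixed to the bench, 240 x 160 mm. Origin on the bench below the middle of the ledge's inner edge. x points level from the ledge over the mouth (the direction to push), y left, z up. Ledge at x -105 to 0, mouth x 0 to 125, y -70 to 70 mm. Side cheeks (y 70 to 80 either side) rise to z 142 mm, back wall to 130; inside, x -40 to 125 (it reaches under the ledge), floor at z 8 mm.
- ledge_edge (a point): Middle of the ledge's inner edge, on its top (130 mm above the bench). The level ledge is two 12 mm thick prongs, at y 25 to 70 mm either side; the slot between them, 50 mm wide, is open to the front, down to the bench and, by a notch in the bin's front wall (x -50 to -40, 60 mm deep from the ledge top), into the mouth: a finger behind the offcut can reach down and go on into the mouth.
- flap (a joint): Wooden flap over the mouth, 110 x 132 x 6 mm, hinged along y at its far edge (bin x 118, z 125.5 mm). Its free edge is 4 mm past the ledge edge, its top 1.5 mm below the ledge top. 0 = closed, level; up to 1.3 rad as the free edge swings down into the bin. A spring shuts it: net 0.1 N m closed, 0.2 N m fully open (1 to 5 N at a finger). The offcut's weight does not open it.
- flap_edge (a point): Middle of the flap's free edge, on its top face; moves with the flap.
- offcut: Flat pine offcut, 30 x 90 x 18 mm, 20 to 40 g, lying across the two prongs, its 90 mm length along bin y and its 30 mm width along the push. Origin at the centre of its underside; x along the width, y along the length, z up. Starts with its side towards the mouth about 5 to 15 mm short of the ledge edge, up to 10 mm off the middle line and slightly turned.
- short_block: Bystander: pine block 38 x 62 x 30 mm on the bench to the right of the ledge; origin at the centre of its underside.
- turned_foot: Bystander: small dark turned wooden foot, 25 mm wide, 38 mm high, standing to the left of the ledge; origin at the centre of its underside.
- pencil: Bystander: red pencil 160 mm long, 12 mm thick, lying on the bench in front of the bin; origin at the centre of its underside.

How it is judged:
On the way, in this order (a step that is already met when the one before it is completed fails the run):
1. a finger holds the flap open while the offcut still lies on the ledge (value of joint flap above 0.22 rad and contact force between the fingers and flap above 0.1 N and x of offcut in the frame of bin below -0.008 m and z of offcut in the frame of bin above 0.12 m), for 0.2 s.
2. the offcut has dropped below the ledge into the mouth while a finger still holds the flap down (value of joint flap above 0.22 rad and contact force between the fingers and flap above 0.1 N and z of offcut in the frame of bin below 0.09 m and x of offcut in the frame of bin above -0.04 m), for 0.05 s.
At the end, for the whole second after the job is handed in: The offcut lies at rest inside the bin (its origin within the walls and less than 70 mm above the bench) and the flap has sprung shut (within 0.05 rad) (z of offcut in the frame of bin between 0 and 0.07 m and x of offcut in the frame of bin between -0.04 and 0.125 m and y of offcut in the frame of bin between -0.07 and 0.07 m and value of joint flap below 0.05 rad and linear speed of offcut below 0.02 m/s); the robot touches nothing.
It fails at once if the offcut was lifted (more than 15 mm above the ledge) (z of offcut in the frame of bin above 0.145 m).
It fails at once if the offcut was pinched or squeezed (more than 12 N between fingers and offcut) (contact force between the fingers and offcut above 12 N).
It fails at once if a bystander was moved more than 15 mm (distance of any of short_block, turned_foot, pencil from where it was at the start of the episode above 0.015 m).
It also fails if it takes over 29 s, if anything falls off the work surface, if the arm or the gripper's body presses on something with over 40 N, if the wrist force passes 120 N, or if a joint passes its speed limit or range.

### The arm

A 7-joint arm with a two-finger parallel gripper is mounted at the origin on a cart in front of the work surface, level with it; the furniture and walls round the work are solid. World frame = base frame: x ahead of the robot, y to its left, z up, the work surface at z = 0. Lengths are in m, angles in rad, forces in N, time in s.
With the tool pointing down it reaches from about 0.4 to 0.85 m from the base axis. Payload 6.9 kg.
Tool frame: the origin (TCP) lies at the very end of the fingers, on their centre line; the grasp point (between the pads) lies 19 mm behind it (grip_point_offset is the z of the grasp point in the tool frame, in m); z points along the fingers, y is the line along which they close (so a half turn about z gives the same grasp; the last joint's range is limited). The gripper opens to 85 mm and grips with 20 to 120 N. Pads are 22 mm wide; open, the fingers measure 114 mm over their backs; the gripper's body (76 mm by 85 mm) begins 54 mm behind the grasp point. The pads swing forward as they close: fully open they stand 13 mm farther back than shut.
Start: joints at [-1.077, 0.507, -0.238, 1.5, 0.126, 1.149, -0.155], TCP at [0.236, 0.579, 0.231] pointing down, gripper open.
Joint ranges: [-3.08, 3.08], [-0.24, 2.05], [-1.43, 1.35], [0, 2.5], [-1.52, 4.66], [0.17, 1.96], [-2.89, 2.89]. Speed limits (rad/s): [2.39, 2.39, 3.14, 3.14, 3.14, 3.14, 3.14].

### API

Orientations are given as a rotation vector (axis times angle).
In Python, from station import * gives the robot as it stands.
- The arm moves only by the tool jog_arm, never from a script. Its argument "deltas" is a list of rows, each a list of 7 numbers: the shift along the tool's x, y, z in units of 40 mm (1.0 is 40 mm), then the turn, a rotation vector about the tool's x, y, z in units of 5 degrees (1.0 is 5 degrees), then the opening, from 0 (shut) to 1 (fully open). In form: [[dx, dy, dz, rx, ry, rz, fingers], ...]. A call has 1 to 5 rows; each row shifts and turns the commanded pose from where the row before left it, along the tool's axes as they then stand; what a row does not reach is not made up. A row lasts 1/10 s, in which the tool goes at most 50 mm and 8.59 degrees, less where a joint would pass 70% of its speed; a pose out of reach is approached as far as the arm can. A call is refused whole if a number of a shift passes 1 or a number of a turn 1, either way. A call with a gripper value outside its range is refused whole. The fingers move at their own pace and stop on an object; the grip force is fixed at half the most. Time passes only in rows, so rows that do not move let the fingers close. It gives the time, the measured TCP pose, the force, the opening and the grip force at its end, in the units of the state.
- sense(): the state, without advancing time (a new reading comes with each control period).
- snapshot(name): name is "scene" or "top" or "wrist"; returns a dict with "img" (384x512x3 uint8, red, green, blue), "range_z" (384x512 float32, m along the optical axis (not along the pixel's ray), 0 where there is no reading), "camera_matrix" (3x3 intrinsics, pixels), "R" (3x3) and "t" (3): a world point X has camera coordinates R X + t; the wrist camera has in their place "hand_eye" (4x4, takes a point from camera to tool coordinates, whose origin is the TCP and whose axes are the flange's). Camera axes: x right, y down, z forward; pixel columns grow to the right and rows downward; lengths in m; the calibration is good to about 2 mm. The wrist camera is an equidistant fisheye: a pixel r from the principal point sees the ray r / f radians off the axis. A picture is of the moment at which its call begins: read the wrist's pose just before it.
- sign_off(): hands the job in; it is judged then, once.
The state is a dict: "t": time; "qpos": joint angles; "qvel": joint speeds; "effort": joint torques, N m; "tool_pos": TCP position; "ee_rot": TCP orientation; "ft_force": force on the tool from outside, world axes, zero at the start; "torque": the same for the moment, N m; "opening": finger opening in m; "grasp_force": force on a finger pad.
Only numpy, scipy, OpenCV 4.12 (cv2) and the standard library are available. Lean on these libraries where they do the work, as an engineer would, in place of code of your own. Each camera call takes 0.05 s, during which the arm holds its last target. There are 200 camera calls.

## Working session

There is one attempt and no reset: what is moved stays moved. The work goes in short steps, Python scripts to look and compute and a tool call to move; the robot and the scene stay as the last step left them, time stands still between calls to the robot, and variables do not carry over. Pictures are saved under pics/ and viewed, at most 10 in all, crops included, and the job is handed in when it is done.

Besides the shell and the picture viewer there is one more tool, called as name([rows], argument=value, ...), one row to a line, values as JSON. jog_arm: Moves the arm, as the interface text tells. Its arguments: {"type":"object","properties":{"deltas":{"type":"array"}},"required":["deltas"]}

```bash
mkdir -p pics
python3 - <<'E'
from station import *
import cv2, numpy as np, pickle
s=sense(); print(s)
a=snapshot("scene"); b=snapshot("top")
pickle.dump((a,b),open('v.pkl','wb'))
cv2.imwrite('pics/a.png',a['img'][:,:,::-1]); cv2.imwrite('pics/b.png',b['img'][:,:,::-1])
for c in(a,b): print(c['camera_matrix'],c['R'],c['t'])
E
```

```text
{'t': 0.0, 'qpos': array([-1.07750519,  0.50829563, -0.23748736,  1.50111573,  0.12570048,
        1.14894026, -0.15476557]), 'qvel': array([-1.69400057e-03,  2.94531163e-05,  1.06444232e-03,  6.59164675e-04,
        2.29331801e-04, -2.54942267e-04,  1.61883786e-03]), 'effort': array([-1.79703379e-04, -6.20604014e+01, -2.18684122e+00, -2.49663877e+01,
        1.26773369e-02,  1.20253349e-02, -1.06354094e-05]), 'tool_pos': array([0.23624179, 0.57808314, 0.23046051]), 'ee_rot': array([-6.05250204e-01, -3.08245062e+00,  2.74794985e-03]), 'ft_force': array([ 0.03271391, -0.13946131, -0.26613027]), 'torque': array([ 0.02327379, -0.04345109,  0.03573138]), 'grasp_force': 0.0, 'opening': 0.08528327588580761}
[[423.99095215   0.         259.70365376]
 [  0.         423.99095215 188.89501791]
 [  0.           0.           1.        ]] [[ 0.86762975 -0.49716478 -0.00676799]
 [-0.3417225  -0.58636073 -0.73444321]
 [ 0.36117081  0.63953755 -0.6786364 ]] [-0.45046741  0.27533972  0.6954695 ]
[[423.34711704   0.         255.19035259]
 [  0.         423.34711704 190.35387928]
 [  0.           0.           1.        ]] [[-0.02931605 -0.99956251  0.00391802]
 [-0.99158499  0.02858717 -0.12626153]
 [ 0.12609429 -0.00758654 -0.99198925]] [0.05466902 0.54001394 0.9073738 ]
```

View pics/a.png

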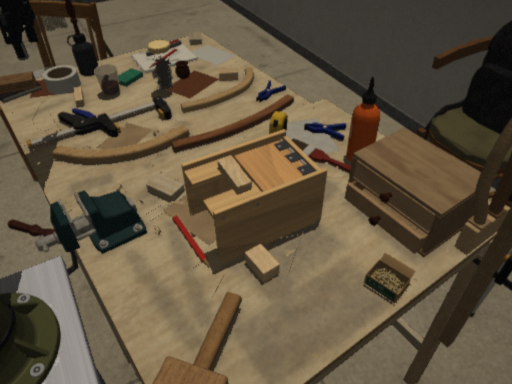

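View pics/b.png

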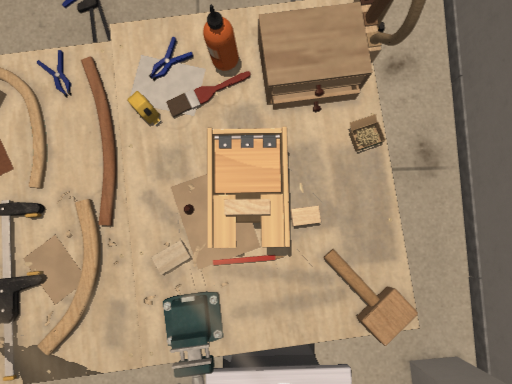

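The scene view shows the bin at the centre, around (255,195), with the offcut on the ledge at (235,172), the pencil in front of it at (190,240), and the short block at (262,262). In the top view the bin spans cols 208–290 and rows 128–254. The offcut is at (247,205), the foot at (189,209), the short block at (305,216), and the pencil at (245,261).

```bash
cat > h.py <<'E'
import numpy as np, cv2, pickle
def cloud(c):
    K=c['camera_matrix']; z=c['range_z'].astype(float)
    v,u=np.mgrid[:z.shape[0],:z.shape[1]]
    P=np.stack([(u-K[0,2])/K[0,0]*z,(v-K[1,2])/K[1,1]*z,z],-1)
    W=(P-c['t'])@c['R']; W[z==0]=np.nan
    return W
def rect(p):
    (c,s,a)=cv2.minAreaRect((p[:,:2]*1000).astype(np.float32)); return np.round(c,1),np.round(s,1),round(a,1)
E
python3 - <<'E'
from h import *
a,b=pickle.load(open('v.pkl','rb'))
for n,c,box in(('scene',a,(150,110,340,290)),('top',b,(200,115,300,262))):
    W=cloud(c); x0,y0,x1,y1=box
    m=np.zeros(W.shape[:2],bool); m[y0:y1,x0:x1]=1
    p=W[m]; p=p[~np.isnan(p[:,0])]
    h=np.histogram(p[:,2],np.arange(-.01,.17,.002)); print(n,[(round(e*1000),k) for k,e in zip(*h) if k>60])
    Z=W[:,:,2]
    for lo,hi,name in((.146,.156,'offcut'),(.139,.1455,'cheeks'),(.1295,.138,'ledge'),(.12,.129,'flap')):
        q=(m&(Z>lo)&(Z<hi)).astype(np.uint8)
        k,l,st,ce=cv2.connectedComponentsWithStats(q,connectivity=4)
        for i in range(1,k):
            if st[i,4]>60:
                pp=W[l==i]; print(name,st[i],rect(pp),'med z',np.round(np.median(pp[:,2])*1000,1))
img=cv2.resize(b['img'][115:270,180:330,::-1],None,fx=5,fy=5,interpolation=cv2.INTER_CUBIC)[:, :]
cv2.imwrite('pics/c.png',cv2.resize(img,(580,600)))
E
```

```text
scene [(-10, np.int64(1340)), (-8, np.int64(405)), (-6, np.int64(95)), (-4, np.int64(442)), (-2, np.int64(5396)), (0, np.int64(7795)), (2, np.int64(1500)), (4, np.int64(367)), (6, np.int64(502)), (8, np.int64(544)), (10, np.int64(684)), (12, np.int64(521)), (14, np.int64(422)), (16, np.int64(252)), (18, np.int64(146)), (20, np.int64(242)), (22, np.int64(345)), (24, np.int64(149)), (26, np.int64(111)), (28, np.int64(275)), (30, np.int64(395)), (32, np.int64(128)), (34, np.int64(99)), (36, np.int64(107)), (38, np.int64(115)), (40, np.int64(99)), (42, np.int64(122)), (44, np.int64(98)), (46, np.int64(108)), (48, np.int64(116)), (50, np.int64(121)), (52, np.int64(114)), (54, np.int64(105)), (56, np.int64(126)), (58, np.int64(133)), (60, np.int64(138)), (62, np.int64(128)), (64, np.int64(114)), (66, np.int64(87)), (68, np.int64(107)), (70, np.int64(98)), (72, np.int64(91)), (74, np.int64(102)), (76, np.int64(104)), (78, np.int64(92)), (80, np.int64(92)), (82, np.int64(90)), (84, np.int64(88)), (86, np.int64(95)), (88, np.int64(82)), (90, np.int64(97)), (92, np.int64(94)), (94, np.int64(93
[... 2433 characters left out ...]
y([538.2, 128.8]), array([ 10.3, 237. ]), 89.6) med z 142.3
ledge [213 128  58   6 216] (array([651.7,  63.9]), array([115.8,  10.4]), 89.5) med z 131.3
ledge [215 135  18  15 126] (array([629.6, 100.8]), array([27.8, 34.9]), 4.8) med z 130.8
ledge [260 135  20  15 143] (array([626.9,   7.8]), array([38.4, 29.5]), 88.3) med z 130.8
ledge [236 139  16  12  69] (array([622.5,  61.3]), array([17.6, 30.3]), 17.6) med z 130.8
ledge [261 194  24  54 796] (array([468.8,   7.6]), array([ 45.1, 104.7]), 89.0) med z 131.0
ledge [213 195  23  53 771] (array([470.3, 103.1]), array([ 43.9, 102.8]), 88.7) med z 131.0
flap [251 144  15  11  61] (array([611.6,  33.3]), array([18.9, 25.8]), 27.2) med z 128.2
```

View pics/c.png

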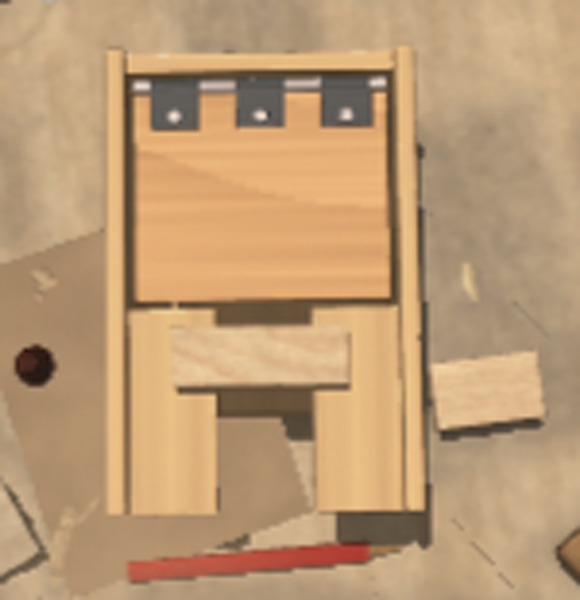

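In the enlarged top view the offcut spans (173–350, 325–390), centred over the slot and just short of the flap edge at row 300. From the two views, the bin origin is at about (0.5215, 0.0546) with yaw −0.8°. The offcut centre is at (0.4955, 0.0569), so its back edge is at bin x of about −41 mm. I'll turn the tool first so that tool y lies along bin x.

jog_arm([
  [0, 0, 0, 0, 0, 1, 1],
  [0, 0, 0, 0, 0, 1, 1],
  [0, 0, 0, 0, 0, 1, 1],
  [0, 0, 0, 0, 0, 1, 1],
  [0, 0, 0, 0, 0, 1, 1],
])

```text
t: 0.6
tool_pos: [0.2363, 0.5783, 0.2308]
ee_rot: [1.263, 2.876, -0.002]
ft_force: [1.2, 0.1, -0.2]
opening: 0.0855
grasp_force: 0.0
```

jog_arm([
  [0, 0, 0, 0, 0, 1, 1],
  [0, 0, 0, 0, 0, 1, 1],
  [0, 0, 0, 0, 0, 1, 1],
  [0, 0, 0, 0, 0, 1, 1],
  [0, 0, 0, 0, 0, 1, 1],
])

```text
t: 1.1
tool_pos: [0.2362, 0.5783, 0.2308]
ee_rot: [1.856, 2.535, -0.002]
ft_force: [-0.4, -0.2, -0.2]
opening: 0.0853
grasp_force: 0.0
```

jog_arm([
  [0, 0, 0, 0, 0, 1, 1],
  [0, 0, 0, 0, 0, 1, 1],
  [0, 0, 0, 0, 0, 1, 1],
  [0, 0, 0, 0, 0, 0.7, 1],
  [0, 0, 0, 0, 0, 0, 1],
])

```text
t: 1.6
tool_pos: [0.2361, 0.5783, 0.2308]
ee_rot: [2.236, 2.206, -0.001]
ft_force: [0.5, 0.1, 0.2]
opening: 0.0853
grasp_force: 0.0
```

jog_arm([
  [-0.9, 0.45, 0, 0, 0, 0, 1],
  [-0.9, 0.45, 0, 0, 0, 0, 1],
  [-0.9, 0.45, 0, 0, 0, 0, 1],
  [-0.9, 0.45, 0, 0, 0, 0, 1],
  [-0.9, 0.45, 0, 0, 0, 0, 1],
])

```text
t: 2.1
tool_pos: [0.3245, 0.3958, 0.2312]
ee_rot: [2.233, 2.21, -0.0]
ft_force: [1.1, 0.2, 0.6]
opening: 0.0853
grasp_force: 0.0
```

jog_arm([
  [-0.84, 0.49, 0, 0, 0, 0, 1],
  [-0.84, 0.49, 0, 0, 0, 0, 1],
  [-0.84, 0.49, 0, 0, 0, 0, 1],
  [-0.84, 0.49, 0, 0, 0, 0, 1],
  [-0.84, 0.49, 0, 0, 0, 0, 1],
])

```text
t: 2.6
tool_pos: [0.4204, 0.2267, 0.2313]
ee_rot: [2.233, 2.21, 0.0]
ft_force: [0.7, 0.2, 0.1]
opening: 0.0854
grasp_force: 0.0
```

jog_arm([
  [-0.84, 0.49, 0, 0, 0, 0, 1],
  [-0.84, 0.49, 0, 0, 0, 0, 1],
  [-0.84, 0.49, 0, 0, 0, 0, 1],
  [-0.84, 0.49, 0, 0, 0, 0, 1],
  [-0.84, 0.49, 0, 0, 0, 0, 1],
])

```text
t: 3.1
tool_pos: [0.5163, 0.0576, 0.2312]
ee_rot: [-2.233, -2.21, 0.0]
ft_force: [-0.0, 0.3, 0.5]
opening: 0.0853
grasp_force: 0.0
```

jog_arm([
  [0, 0, 0.3, 0, 0, 0, 1],
  [0, 0, 0.3, 0, 0, 0, 1],
  [0, 0, 0.3, 0, 0, 0, 1],
  [0, 0, 0, 0, 0, 0, 1],
])

```text
t: 3.5
tool_pos: [0.5148, 0.0589, 0.1938]
ee_rot: [-2.232, -2.208, 0.004]
ft_force: [1.1, -0.1, -0.7]
opening: 0.0856
grasp_force: 0.0
```

Run:
```python
from station import *
from h import *
s=sense(); print(s['t'],s['tool_pos'],s['ee_rot'],s['qpos'],s['ft_force'])
a=snapshot("scene"); w=snapshot("wrist"); pickle.dump((s,a,w),open('w.pkl','wb'))
cv2.imwrite('pics/d.png',w['img'][:,:,::-1])
cv2.imwrite('pics/e.png',cv2.resize(a['img'][80:260,140:360,::-1],None,fx=3,fy=3))
print(w['hand_eye'],w['camera_matrix'])
W=cloud(a); Z=W[:,:,2]
# finger lowest points: points over the bin area between 0.155 and 0.2
m=(Z>.152)&(Z<.3)&(abs(W[:,:,0]-.52)<.09)&(abs(W[:,:,1]-.057)<.06)
p=W[m]; 
for lo in np.arange(.15,.2,.004):
    q=p[(p[:,2]>=lo)&(p[:,2]<lo+.004)]
    if len(q): print(round(lo,3),len(q),np.round(np.percentile(q[:,0],[0,50,100]),3),np.round(np.percentile(q[:,1],[0,50,100]),3))
```

```text
3.5 [0.51481063 0.0588696  0.19379616] [-2.23230924 -2.20786397  0.0041301 ] [-0.32766116  0.38589583  0.23608505  1.83710181 -0.10946417  0.93441049
 -0.05386976] [ 1.06769134 -0.12245666 -0.68621159]
[[-1.29213553e-03 -9.65490084e-01 -2.60436611e-01  6.58225920e-02]
 [ 9.99999073e-01 -1.35922737e-03  7.75091327e-05  1.24599555e-03]
 [-4.28826869e-04 -2.60436270e-01  9.65490945e-01 -1.42698144e-01]
 [ 0.00000000e+00  0.00000000e+00  0.00000000e+00  1.00000000e+00]] [[297.31863964   0.         260.51522018]
 [  0.         297.31863964 198.27058065]
 [  0.           0.           1.        ]]
```

View pics/d.png

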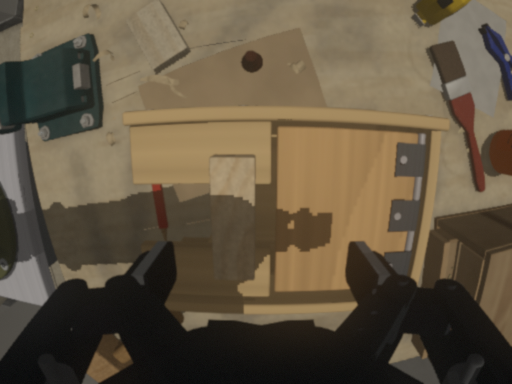

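View pics/e.png

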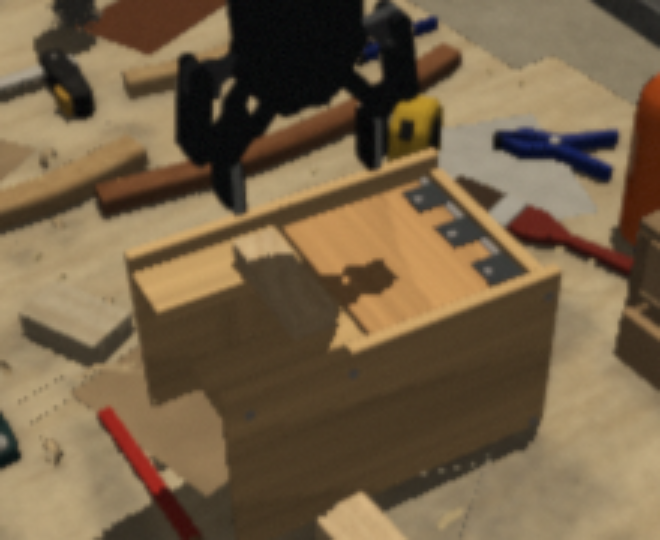

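The wrist view shows both finger tips near row 243, at cols 155–175 and 348–370, straddling the offcut (210–256, 155–280). The scene crop shows the rear tip at crop pixel (238,208) and the front tip at (372,167). I'll use the rays to check the tip height.

Run:
```python
from h import *
s,a,w=pickle.load(open('w.pkl','rb'))
K=a['camera_matrix']
for (u,v) in((219.3,149.3),(264,135.7)):
    d=a['R'].T@np.array([(u-K[0,2])/K[0,0],(v-K[1,2])/K[1,1],1]); C=-a['R'].T@a['t']
    for y in(.048,.059,.070):
        k=(y-C[1])/d[1]; print('y',y,np.round(C+k*d,4))
H=w['hand_eye'];K=w['camera_matrix'];H0=np.linalg.inv(H)
for y in(-.0425,-.057,.0425,.057):
  for z in(0,-.013):
    for x in (-.011,.011):
      p=(H0@[x,y,z,1])[:3]; th=np.arctan2(np.hypot(*p[:2]),p[2]); r=K[0,0]*th; e=p[:2]/np.hypot(*p[:2])
      print(x,y,z,np.round(K[:2,2]+r*e,0))
# offcut in wrist cam check
R=cv2.Rodrigues(s['ee_rot'])[0]
for u,v in((233,156),(233,282),(211,215),(255,215),(271,124)):
    q=np.array([u,v])-K[:2,2]; r=np.hypot(*q); th=r/K[0,0]; d=np.array([*(q/r*np.sin(th)),np.cos(th)])
    d=R@H[:3,:3]@d; C=R@H[:3,3]+s['tool_pos']; print(u,v,np.round(C+d*(.148-C[2])/d[2],4))
```

```text
y 0.048 [0.4661 0.048  0.2149]
y 0.059 [0.4707 0.059  0.2058]
y 0.07 [0.4754 0.07   0.1968]
y 0.048 [0.5575 0.048  0.2111]
y 0.059 [0.5639 0.059  0.202 ]
y 0.07 [0.5703 0.07   0.1929]
-0.011 -0.0425 0 [182. 265.]
0.011 -0.0425 0 [178. 228.]
-0.011 -0.0425 -0.013 [176. 277.]
0.011 -0.0425 -0.013 [171. 238.]
-0.011 -0.057 0 [157. 264.]
0.011 -0.057 0 [152. 228.]
-0.011 -0.057 -0.013 [150. 275.]
0.011 -0.057 -0.013 [144. 237.]
-0.011 0.0425 0 [335. 265.]
0.011 0.0425 0 [339. 228.]
-0.011 0.0425 -0.013 [341. 277.]
0.011 0.0425 -0.013 [346. 238.]
-0.011 0.057 0 [360. 264.]
0.011 0.057 0 [365. 228.]
-0.011 0.057 -0.013 [367. 275.]
0.011 0.057 -0.013 [373. 237.]
233 156 [0.4989 0.102  0.148 ]
233 282 [0.4951 0.0104 0.148 ]
211 215 [0.4826 0.0625 0.148 ]
255 215 [0.5123 0.0623 0.148 ]
271 124 [0.5233 0.122  0.148 ]
```

jog_arm([
  [-0.05, 0, 0.25, 0, 0, 0, 1],
  [0, 0, 0.25, 0, 0, 0, 1],
  [0, 0, 0.25, 0, 0, 0, 1],
  [0, 0, 0.25, 0, 0, 0, 1],
  [0, 0, 0.25, 0, 0, 0, 1],
])

```text
t: 4.1
tool_pos: [0.5156, 0.057, 0.1442]
ee_rot: [-2.235, -2.207, 0.001]
ft_force: [-0.1, -0.4, -0.4]
opening: 0.0855
grasp_force: 0.0
```

jog_arm([
  [0, 0, 0.25, 0, 0, 0, 1],
  [0, 0, 0.25, 0, 0, 0, 1],
  [0, 0, 0.25, 0, 0, 0, 1],
  [0, 0, 0, 0, 0, 0, 1],
])

```text
t: 4.5
tool_pos: [0.5153, 0.057, 0.1139]
ee_rot: [-2.235, -2.207, 0.002]
ft_force: [-0.9, 0.8, 1.3]
opening: 0.0852
grasp_force: 0.7
```

jog_arm([
  [0, 0, 0.15, 0, 0, 0, 1],
  [0, 0, 0.15, 0, 0, 0, 1],
  [0, 0, 0.15, 0, 0, 0, 1],
  [0, 0, 0.17, 0, 0, 0, 1],
  [0, 0, 0, 0, 0, 0, 1],
])

```text
t: 5.0
tool_pos: [0.5154, 0.057, 0.0896]
ee_rot: [-2.235, -2.207, 0.001]
ft_force: [-0.8, -0.3, 2.7]
opening: 0.0853
grasp_force: 0.7
```

Run:
```python
from station import *
from h import *
s=sense(); print(s['t'],s['tool_pos'],s['ft_force'],s['torque'])
a=snapshot("scene")
cv2.imwrite('pics/f.png',cv2.resize(a['img'][80:260,140:360,::-1],None,fx=3,fy=3))
```

```text
5.0 [0.51544581 0.05703635 0.0896318 ] [-0.77422553 -0.25152196  2.67362197] [ 0.10442683 -0.06308776  0.03931695]
```

View pics/f.png

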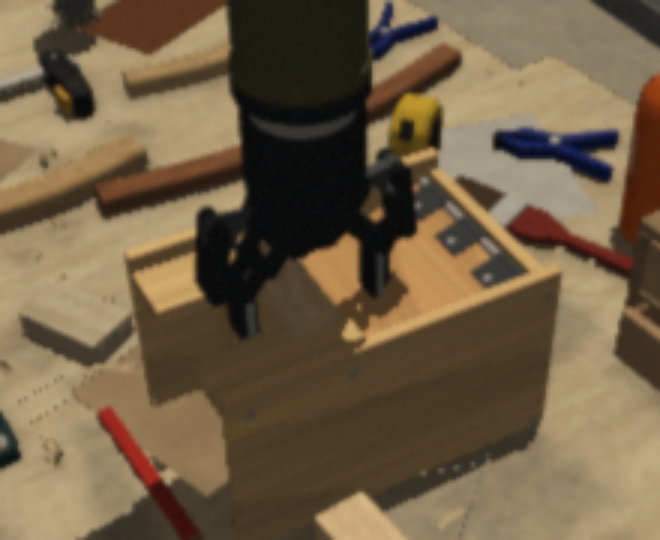

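The scene crop shows the front finger at (375,290) pressing the flap down, and the rear finger at (245,325) in the slot behind the offcut. Next I'll hold briefly, go slightly deeper, then push.

jog_arm([
  [0, 0, 0.08, 0, 0, 0, 1],
  [0, 0, 0, 0, 0, 0, 1],
  [0, 0, 0, 0, 0, 0, 1],
  [0, 0.1, 0, 0, 0, 0, 1],
  [0, 0.1, 0, 0, 0, 0, 1],
])

```text
t: 5.55
tool_pos: [0.5234, 0.0569, 0.0872]
ee_rot: [-2.235, -2.207, 0.001]
ft_force: [-1.7, 0.4, 1.4]
opening: 0.0851
grasp_force: 0.9
```

jog_arm([
  [0, 0.1, 0, 0, 0, 0, 1],
  [0, 0.1, 0, 0, 0, 0, 1],
  [0, 0.1, 0, 0, 0, 0, 1],
  [0, 0.1, 0, 0, 0, 0, 1],
])

```text
t: 5.95
tool_pos: [0.5399, 0.0567, 0.0872]
ee_rot: [-2.235, -2.207, 0.001]
ft_force: [-3.8, -0.4, 2.5]
opening: 0.0849
grasp_force: 1.2
```

Run:
```python
from station import *
from h import *
s=sense(); print(s['t'],s['tool_pos'],s['ft_force'])
a=snapshot("wrist")
cv2.imwrite('pics/g.png',a['img'][:,:,::-1])
```

```text
5.95 [0.53985628 0.0566911  0.08718823] [-3.81502167 -0.3809837   2.48100156]
```

View pics/g.png

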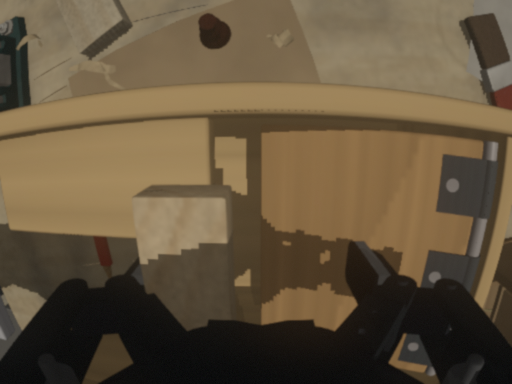

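The wrist view shows the flap deep down and the offcut's front edge (col 230) already past the ledge edge (col 210). I'll keep pushing.

jog_arm([
  [0, 0.1, 0, 0, 0, 0, 1],
  [0, 0.1, 0, 0, 0, 0, 1],
  [0, 0.1, 0, 0, 0, 0, 1],
  [0, 0, 0, 0, 0, 0, 1],
])

```text
t: 6.4
tool_pos: [0.5515, 0.0566, 0.0875]
ee_rot: [-2.235, -2.207, 0.001]
ft_force: [-6.7, -0.2, 7.6]
opening: 0.0856
grasp_force: 1.6
```

jog_arm([
  [0, 0.1, 0, 0, 0, 0, 1],
  [0, 0.1, 0, 0, 0, 0, 1],
  [0, 0, 0, 0, 0, 0, 1],
  [0, 0, 0, 0, 0, 0, 1],
])

```text
t: 6.8
tool_pos: [0.5602, 0.0565, 0.0873]
ee_rot: [2.235, 2.207, 0.001]
ft_force: [-3.3, 0.1, 2.7]
opening: 0.0857
grasp_force: 1.9
```

Run:
```python
from station import *
from h import *
s=sense(); print(s['t'],s['tool_pos'],s['ft_force'])
a=snapshot("wrist")
cv2.imwrite('pics/i.png',a['img'][:,:,::-1])
```

```text
6.8 [0.56023217 0.05648343 0.08730901] [-3.30563497  0.12390963  2.68993869]
```

View pics/i.png

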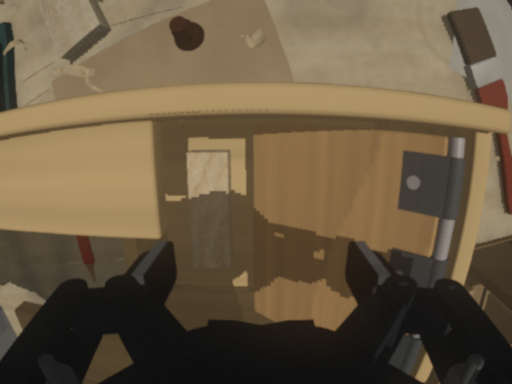

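The wrist view shows the offcut lying on the bin floor at (187–230, 150–268), with the flap still held down. Now I'll retreat straight up.

jog_arm([
  [0, 0, -0.3, 0, 0, 0, 1],
  [0, 0, -0.4, 0, 0, 0, 1],
  [0, 0, -0.5, 0, 0, 0, 1],
  [0, 0, -0.7, 0, 0, 0, 1],
  [0, 0, -0.8, 0, 0, 0, 1],
])

```text
t: 7.35
tool_pos: [0.5605, 0.0563, 0.197]
ee_rot: [2.235, 2.206, 0.002]
ft_force: [1.2, -0.1, -0.1]
opening: 0.085
grasp_force: 0.0
```

jog_arm([
  [0, 0, -0.8, 0, 0, 0, 1],
  [0, 0, -0.5, 0, 0, 0, 1],
  [0, 0, 0, 0, 0, 0, 1],
  [0, 0, 0, 0, 0, 0, 1],
  [0, 0, 0, 0, 0, 0, 1],
])

```text
t: 7.85
tool_pos: [0.5596, 0.0564, 0.2467]
ee_rot: [-2.235, -2.207, 0.001]
ft_force: [0.1, -0.0, -0.9]
opening: 0.0851
grasp_force: 0.0
```

Run:
```python
from station import *
from h import *
s=sense(); print(s['t'],s['tool_pos'],s['ft_force'])
a=snapshot("scene"); W=cloud(a); Z=W[:,:,2]
m=(abs(W[:,:,0]-.575)<.04)&(abs(W[:,:,1]-.055)<.06)&(Z<.135)
print(np.round(np.percentile(Z[m],[1,10,50,90]),4), m.sum())
cv2.imwrite('pics/j.png',cv2.resize(a['img'][80:260,140:360,::-1],None,fx=3,fy=3))
```

```text
7.85 [0.55960072 0.05644803 0.24669086] [ 0.14939987 -0.01157838 -0.91493953]
[0.1266 0.1277 0.1289 0.13  ] 1502
```

View pics/j.png

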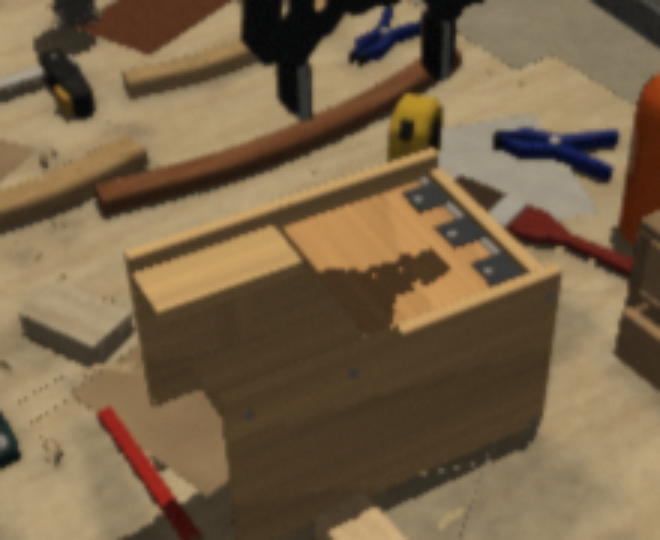

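The flap is shut and level at z of about 128.9 mm, the ledge is empty, the gripper is clear, and the pencil and block look unmoved in the view.

```bash
python3 -c "
from station import *
print(sign_off())"
```

```text
the job is handed in; nothing more can be done
None
```

The offcut was pushed off the ledge and lies in the bin, the flap sprang shut once the gripper came away, and the job is handed in at about 8 s; no verdict was returned.

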